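Open the access panel of a bench mixer drive

TASK

Open up the white mixer drive unit: take the slotted screwdriver from its stand and use it, not the fingers, to turn both slotted cam fasteners a quarter turn anticlockwise, as far as they go, while the panel stays in its place. Stand the screwdriver upright in its stand again, then lift the freed access panel off by its handle and lay it, without dropping it, flat and handle up on the middle of the rubber mat. Leave the other things on the bench as they are.

Things in the scene. Friction and masses are not known exactly. Their poses are not given: they have to be found in the camera images.
- housing: White box of the mixer drive, 160 mm (x) by 240 mm (y) by 70 mm high, fixed to the bench but standing in a different place each time. Origin: centre of its underside, on the bench; z up; -x is its front, with two black knobs and a dark window. The access panel lies in its top, flush with the rim at 70 mm.
- panel: Loose aluminium panel, 120 (x) by 200 (y) by 4 mm, about 0.25 kg, in the housing's top with 1.5 mm play all round. Origin: centre of its underside (66 mm above the bench in place), axes as the housing's. Two openings, 40 (x) by 23 mm (y), 65 mm to either side along y: each lets a cam's head through only when the head lies along the panel's x.
- cam_left: Cam fastener at +y of the handle: steel bar head 36 by 14 by 9 mm that turns on the housing about its own z, 0.06 N m friction, stays where left. Slot along the bar, centred, open at the top: 20 long, 6 wide, 6 mm deep. Origin: centre of the slot's floor, 74.5 mm above the bench, at x = 0, y = +65 mm of the housing; x along bar and slot, z up. It can start at any angle in its locked range.
- cam_right: Cam fastener at -y of the handle, at x = 0, y = -65 mm; the same as cam_left in all else, also released anticlockwise.
- stand: Fixed grey block, 60 by 60 by 75 mm high on an 84 mm square foot 6 mm thick, with an upright square hole 18 by 18 mm, chamfered 2.5 mm, right through its middle. Origin: centre of its underside. Its place changes.
- driver: Loose slotted screwdriver, 0.07 kg, blade down in the stand, resting on the stand's top. Origin: centre of the handle's lower end; z up. Black handle 28 (x) by 22 mm (y), z 0 to 80 mm, with a round collar 34 mm across at z 0 to 4: grip it across the flats, which face +-y. Shank 8 mm thick, then a flat blade to its tip at z = -65 mm, 14 mm wide (x), 3 mm thick (y).
- mat: Dark grey rubber mat, 200 (x) by 260 (y) by 3 mm, fixed flat on the bench. Origin: centre of its underside. Its place changes.
- weight: Bystander: small steel check weight with a knob, 29 mm across, 54 mm high. Origin: centre of its underside.
- jar: Bystander: small capped vial, 57 mm across, 47 mm high. Origin: centre of its underside.
- stopper: Bystander: dark rubber stopper, 35 mm across, 28 mm high. Origin: centre of its underside.
- white_pot: Bystander: white screw-lid jar, 82 mm across, 78 mm high. Origin: centre of its underside.
- stand_seat (a point): Middle of the stand's top, 75 mm above the bench: the handle's lower end (the driver's origin) rests here.
- panel_handle (a point): On the panel: middle of its pull handle, a steel bar 10 mm wide (x), 70 mm long (y), 10 mm high, 36 mm above the panel's origin; 27 mm of free space under the bar, posts at its ends.
- cam_stop (a point): On the housing, 75 mm up in its middle: marks by its x axis how both cams lie when released. Locked: bar about along y (starts 0 to 0.35 rad anticlockwise of that), over the panel. Anticlockwise, seen from above, each cam meets a hard stop with its bar along x: released, to be left within 0.2 rad of it.
- driver_tip (a point): Blade tip of the driver, 65 mm below its origin. The blade has 1.5 mm play to each side in a cam's slot, so it turns about 0.2 rad in the slot before it drives the cam: turn on, past the stop's angle by that play, until the stop is felt (0.15 N m is enough; a far harder twist can make the blade slip). A firm grip, some 80 N, holds the handle.

How it is judged:
By the outcome, as a careful person would: the job done as asked, in the order asked, and still so for the second after the job is handed in, with the robot touching nothing.
It also fails if it takes over 72 s, if anything falls off the work surface, if the arm or the gripper's body presses on something with over 40 N, if the wrist force passes 120 N, or if a joint passes its speed limit or range.

ROBOT

A 7-joint arm with a two-finger parallel gripper is mounted at the origin on a cart in front of the work surface, level with it; the furniture and walls round the work are solid. World frame = base frame: x ahead of the robot, y to its left, z up, the work surface at z = 0. Lengths are in m, angles in rad, forces in N, time in s.
With the tool pointing down it reaches from about 0.4 to 0.75 m from the base axis. Payload 19.5 kg.
Tool frame: the origin (TCP) lies midway between the tips of the shut fingers; the grasp point (between the pads) lies 19 mm behind it (arm.pinch_z is the distance from the TCP to the grasp point, in m); z points along the fingers, y is the line along which they close (so a half turn about z gives the same grasp; the last joint's range is limited). The gripper opens to 85 mm and grips with 20 to 120 N. Pads are 22 mm wide; open, the fingers measure 114 mm over their backs; the gripper's body (76 mm by 85 mm) begins 54 mm behind the grasp point. The pads swing forward as they close: fully open they stand 13 mm farther back than shut.
Start: joints at [1.207, 0.707, -0.028, 1.485, 0.022, 0.951, -0.075], TCP at [0.182, -0.545, 0.231] pointing down, gripper open.
Joint ranges: [-2.71, 2.71], [-0.32, 2.16], [-1.57, 1.52], [0, 2.45], [-1.46, 4.6], [0, 2.02], [-2.83, 2.83]. Speed limits (rad/s): [1.89, 1.89, 2.57, 2.57, 3.01, 3.01, 3.01].

INTERFACE

Orientations are given as [roll, pitch, yaw] about the fixed x, y, z axes, in that order (R = Rz(yaw) Ry(pitch) Rx(roll)).
In Python, from workcell import arm, viewer, workorder gives the robot as it stands (arm), with the cameras (viewer) and the job (workorder).
- The arm moves only by the shell command python3 nudge.py [OPENING] [FORCE], which reads ROWS from standard input. ROWS is 1 to 20 rows, one to a line, with the numbers parted by commas; each row has 6 numbers: dx, dy, dz in m, then a rotation vector rx, ry, rz in rad; each row is the pose to reach, as a shift and turn from the pose commanded when the command began, along the tool's axes at that moment; what a row does not reach only later rows make up. A row lasts 1/8 s, in which the tool goes at most 0.0625 m and 0.188 rad, less where a joint would pass 70% of its speed; a pose out of reach is approached as far as the arm can. OPENING is the finger opening in m, set as the command begins (- or left out keeps the last). The fingers move at their own pace and stop on an object; FORCE is the grip in N (left out, the last holds). Time passes only in rows, so rows that do not move let the fingers close. It prints the time, the measured TCP pose, the force, the opening and the grip force at its end. Input that does not fit is refused with a message, and nothing moves.
- arm.observe(): the state, without advancing time (a new reading comes with each control period).
- viewer.read_camera(name): name is "side" or "top" or "wrist"; returns the picture (384x512x3 uint8, red, green, blue); there is no depth.
- viewer.camera_info(name): a dict with "vfov" (degrees; the focal length in pixels is half the picture's height over the tangent of half this angle, whatever the lens; pixels are square), "cx", "cy" (the principal point, pixels), "extrinsics" (4x4, takes a point from camera to world coordinates); the wrist camera has in their place "mount" (4x4, takes a point from camera to tool coordinates, whose origin is the TCP and whose axes are the flange's). Camera axes: x right, y up, looking along -z (the intrinsics and any distortion apply to the point x, -y, -z); pixel columns grow to the right and rows downward; lengths in m; the calibration is good to about 2 mm. The wrist camera is an equidistant fisheye: a pixel r from the principal point sees the ray r / f radians off the axis. A picture is of the moment at which its call begins: read the wrist's pose just before it. camera_info takes no time and is no camera call.
- workorder.close_job(): hands the job in; it is judged then, once.
The state is a dict: "time": time; "joint_pos": joint angles; "joint_vel": joint speeds; "effort": joint torques, N m; "tool_pos": TCP position; "tool_rot": TCP orientation; "force": force on the tool from outside, world axes, zero at the start; "ft_torque": the same for the moment, N m; "opening": finger opening in m; "finger_force": force on a finger pad.
Only numpy, scipy, OpenCV 4.12 (cv2) and the standard library are available. Lean on these libraries where they do the work, as an engineer would, in place of code of your own. Each camera call takes 0.05 s, during which the arm holds its last target. There are 200 camera calls.

## Working session

There is one attempt and no reset: what is moved stays moved. The work goes in short steps, Python scripts to look and compute and a shell command to move; the robot and the scene stay as the last step left them, time stands still between calls to the robot, and variables do not carry over. Pictures are saved under pics/ and viewed, at most 10 in all, crops included, and the job is handed in when it is done.

```bash
ls
cat > h.py <<'E'
import numpy as np, cv2
from workcell import arm, viewer, workorder
from scipy.spatial.transform import Rotation as R
def K(n):
    i=viewer.camera_info(n); f=192/np.tan(np.radians(i["vfov"])/2); return i,f
def ray(n,u,v,T=None):
    i,f=K(n); x=(u-i["cx"]);y=(v-i["cy"])
    if n=="wrist":
        r=np.hypot(x,y);t=r/f; d=np.array([x/r*np.sin(t),-y/r*np.sin(t),-np.cos(t)]) if r>0 else np.array([0,0,-1.])
        E=T
    else:
        d=np.array([x/f,-y/f,-1]);E=np.array(i["extrinsics"])
    return E[:3,3],E[:3,:3]@d
def plane(n,u,v,z,T=None):
    o,d=ray(n,u,v,T); return o+d*(z-o[2])/d[2]
def wristT(s=None):
    s=s or arm.observe(); M=np.eye(4); M[:3,:3]=R.from_euler('xyz',s["tool_rot"]).as_matrix() if len(s["tool_rot"])==3 else None
    M[:3,3]=s["tool_pos"]; return M@np.array(viewer.camera_info("wrist")["mount"])
E
python3 - <<'E'
from h import *
import os
os.makedirs("pics",exist_ok=True)
for n in("top","side","wrist"):
    print(n,viewer.camera_info(n))
s=arm.observe();print(s)
np.save("T0.npy",wristT(s))
for n in("wrist","top","side"):
    cv2.imwrite(f"pics/{n}0.png",cv2.cvtColor(viewer.read_camera(n),cv2.COLOR_RGB2BGR))
E
```

```text
nudge.py
pics
workcell.py
top {'vfov': 55.89549662406157, 'cx': 250.19176638933757, 'cy': 191.12793271107006, 'extrinsics': array([[-2.07597143e-02,  9.87356183e-01, -1.57152164e-01,
         4.22625170e-01],
       [-9.99781624e-01, -2.08782218e-02,  8.96834764e-04,
         2.65015349e-02],
       [-2.39556238e-03,  1.57136463e-01,  9.87573994e-01,
         1.09727293e+00],
       [ 0.00000000e+00,  0.00000000e+00,  0.00000000e+00,
         1.00000000e+00]])}
side {'vfov': 57.47111723986889, 'cx': 258.3312398960764, 'cy': 190.03729888187476, 'extrinsics': array([[ 9.99831476e-01, -1.38149293e-02, -1.20899921e-02,
         5.91462727e-01],
       [ 1.59187580e-04,  6.65063581e-01, -7.46786722e-01,
        -7.06114606e-01],
       [ 1.83574192e-02,  7.46658946e-01,  6.64953701e-01,
         7.32657898e-01],
       [ 0.00000000e+00,  0.00000000e+00,  0.00000000e+00,
         1.00000000e+00]])}
wrist {'vfov': 65.70646984690485, 'cx': 258.0488067210299, 'cy': 189.06945330034844, 'mount': array([[ 4.23801167e-04,  9.55150824e-01,  2.96119440e-01,
         7.52641108e-02],
       [ 9.9999
[... 243 characters left out ...]
'time': 0.0, 'joint_pos': array([ 1.20732103,  0.70709732, -0.02763814,  1.48498306,  0.02200028,
        0.95095031, -0.07548684]), 'joint_vel': array([ 0.00044553, -0.00082334, -0.00044515, -0.00123822, -0.00091309,
       -0.00039576,  0.00029993]), 'effort': array([ 4.43228982e-04, -8.83181119e+01,  1.23443663e+00, -2.36153215e+01,
        1.69098488e-02,  6.46219982e-03,  8.31286093e-05]), 'tool_pos': array([ 0.18176584, -0.54522615,  0.23083431]), 'tool_rot': array([-3.14045723e+00,  2.49843249e-05,  3.21804545e-01]), 'force': array([ 0.57512069, -0.15407026, -0.12101388]), 'ft_torque': array([ 0.00868754, -0.02720886,  0.01111726]), 'finger_force': 0.0, 'opening': 0.08559311514202876}
```

View pics/top0.png

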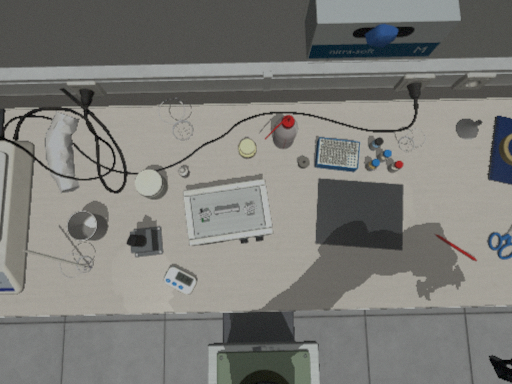

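View pics/side0.png

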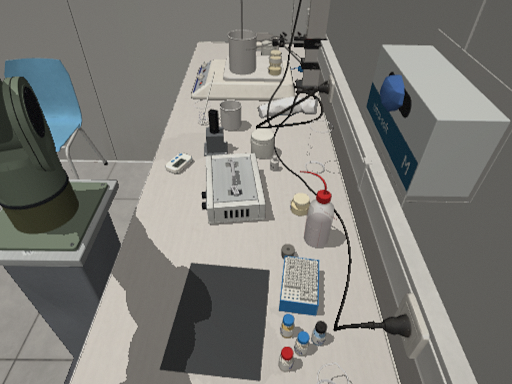

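The top view shows the housing at about (228,212), the stand and driver at (146,241), and the mat at (360,214). The pot is at (150,182), the weight at (184,171), the jar at (247,148) and the stopper at (303,161). The side view agrees with this.

Run:
```python
from h import *
im=cv2.imread("pics/top0.png")
for n,(u,v),z in [("hous",(228,212),.07),("stand",(146,241),.0),("drvtop",(136,240),.155),("mat",(360,214),.003),("pot",(150,182),.078),("wt",(184,171),.05),("jar",(247,148),.047),("stop",(303,161),.028)]:
    print(n,plane("top",u,v,z).round(3))
g=cv2.cvtColor(im,cv2.COLOR_BGR2GRAY)
# mat
m=((g<62)*255).astype(np.uint8); m[:170]=0;m[255:]=0;m[:,:305]=0;m[:,412:]=0
c=max(cv2.findContours(m,0,2)[0],key=cv2.contourArea)
ap=cv2.approxPolyDP(c,5,True)[:,0]; print("mat",[plane("top",*p,.003).round(3)[:2].tolist() for p in ap])
crop=im[165:270,115:285]; cv2.imwrite("pics/crop1.png",cv2.resize(crop,None,fx=4.7,fy=4.7,interpolation=cv2.INTER_CUBIC))
```

```text
hous [0.527 0.09  0.07 ]
stand [0.452 0.342 0.   ]
drvtop [0.451 0.323 0.155]
mat [ 0.52  -0.306  0.003]
pot [0.617 0.312 0.078]
wt [0.654 0.22  0.05 ]
jar [0.721 0.032 0.047]
stop [ 0.682 -0.136  0.028]
mat [[0.438, -0.189], [0.412, -0.421], [0.46, -0.425], [0.465, -0.329], [0.502, -0.286]]
```

View pics/crop1.png

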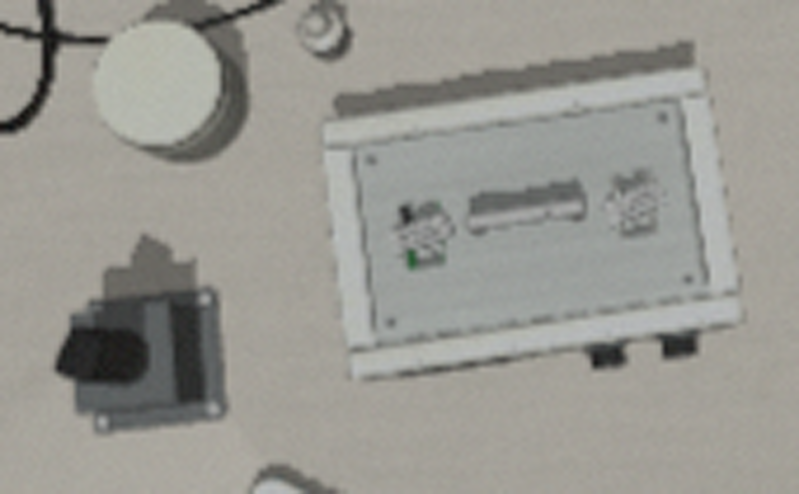

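The close crop shows the panel handle at (527,205), cams at (425,235) and (637,205), and the driver leaning away from the camera above its stand (perspective). I'll move the wrist camera over the housing and stand.

```bash
echo '0.44,-0.32,-0.1,0,0,-1.5
0.44,-0.32,-0.1,0,0,-1.5
0.44,-0.32,-0.1,0,0,-1.5
0.44,-0.32,-0.1,0,0,-1.5
0.44,-0.32,-0.1,0,0,-1.5
0.44,-0.32,-0.1,0,0,-1.5
0.44,-0.32,-0.1,0,0,-1.5
0.44,-0.32,-0.1,0,0,-1.5
0.44,-0.32,-0.1,0,0,-1.5
0.51,-0.615,-0.09,0,0,-2.96
0.51,-0.615,-0.09,0,0,-2.96
0.51,-0.615,-0.09,0,0,-2.96
0.51,-0.615,-0.09,0,0,-2.96
0.51,-0.615,-0.09,0,0,-2.96
0.51,-0.615,-0.09,0,0,-2.96
0.51,-0.615,-0.09,0,0,-2.96
0.51,-0.615,-0.09,0,0,-2.96
0.51,-0.615,-0.09,0,0,-2.96' | python3 nudge.py .085
python3 - <<'E'
from h import *
s=arm.observe();T=wristT(s);np.save("T1.npy",T);print(s["joint_pos"].round(2),s["time"])
im=cv2.cvtColor(viewer.read_camera("wrist"),cv2.COLOR_RGB2BGR);cv2.imwrite("pics/w1.png",im)
cv2.imwrite("pics/w1b.png",cv2.resize(im,None,fx=1.5,fy=1.5,interpolation=cv2.INTER_CUBIC))
E
```

```text
time: 2.4
tool_pos: [0.4712, 0.1991, 0.3211]
tool_rot: [3.141, -0.001, -3.002]
force: [0.2, 0.5, 0.6]
opening: 0.0853
finger_force: 0.0
[-0.    0.61 -0.87  1.54  0.48  1.22  0.76] 2.4
```

View pics/w1b.png

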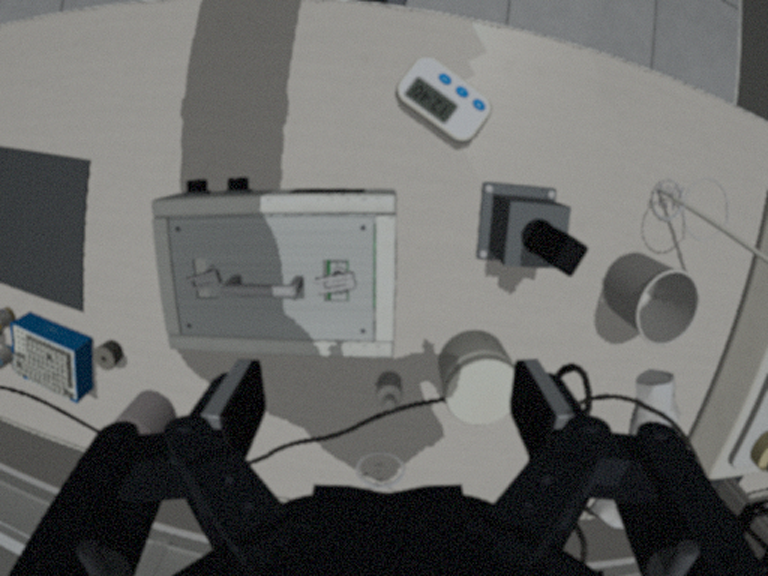

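The wrist picture at 1.5x shows:
- panel corners near (168,217), (378,213), (374,342) and (172,340)
- cam_left at (336,281) and cam_right at (206,278)
- handle bar from (222,290) to (302,287)
- stand top with corners near (505,195) and (570,207)
- driver handle from (535,235) to (578,258)

Next I turn these into world points.

Run:
```python
from h import *
T=np.load("T1.npy")
p=lambda u,v,z:plane("wrist",u/1.5,v/1.5,z,T)[:2].round(4)
print("screws",[p(*q,.07) for q in [(178,229),(363,228),(360,331),(189,326)]])
print("panel",[p(*q,.07) for q in [(168,217),(378,213),(374,342),(172,340)]])
print("camL",p(336,281,.08),"camR",p(206,278,.08),"bar",p(222,290,.107),p(302,287,.107))
print("stand top",[p(*q,.075) for q in [(505,195),(570,207),(566,265),(495,262)]])
print("foot",[p(*q,.006) for q in [(484,183),(556,188),(479,258)]])
print("drv base",p(537,237,.075),"top",p(566,250,.155))
im=cv2.imread("pics/w1.png")
a=cv2.resize(im[130:240,100:275],None,fx=4.5,fy=4.5,interpolation=cv2.INTER_CUBIC)
b=cv2.resize(im[115:195,310:400],None,fx=4.5,fy=4.5,interpolation=cv2.INTER_CUBIC)[:495]
b=cv2.copyMakeBorder(b,0,495-b.shape[0],0,0,0)
c=a; cv2.imwrite("pics/c2.png",c)
cv2.imwrite("pics/c3.png",cv2.resize(im[110:200,310:400],None,fx=6,fy=6,interpolation=cv2.INTER_CUBIC))
```

```text
screws [array([ 0.4899, -0.002 ]), array([0.4679, 0.1761]), array([0.5669, 0.1855]), array([0.5893, 0.0105])]
panel [array([ 0.4792, -0.0135]), array([0.4527, 0.1875]), array([0.5765, 0.2003]), array([ 0.609 , -0.0104])]
camL [0.5172 0.1583] camR [0.5316 0.0337] bar [0.531  0.0603] [0.518  0.1321]
stand top [array([0.4188, 0.2965]), array([0.4182, 0.3611]), array([0.4729, 0.3699]), array([0.4806, 0.2992])]
foot [array([0.4142, 0.2914]), array([0.4048, 0.3712]), array([0.4938, 0.3006])]
drv base [0.4513 0.3344] top [0.4459 0.3294]
```

View pics/c3.png

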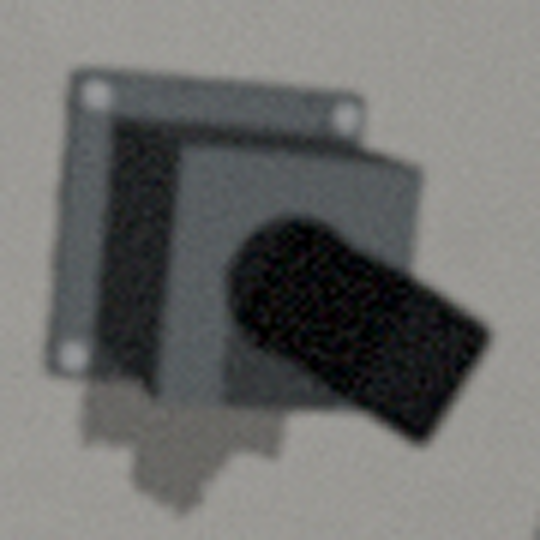

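The crop shows the foot corners at (75,72), (362,95) and (50,375), the top face, and the handle with its collar at about (298,290). Stand yaw comes out near 0.116 and its centre at about (0.449,0.335). The driver's own yaw is free in the hole, so I'll put the camera directly above it.

```bash
echo '-0.072,0.137,0.05,0,0,0
-0.072,0.137,0.05,0,0,0
-0.072,0.137,0.05,0,0,0
-0.072,0.137,0.05,0,0,0
-0.072,0.137,0.05,0,0,0' | python3 nudge.py
python3 - <<'E'
from h import *
s=arm.observe();T=wristT(s);np.save("T2.npy",T)
im=cv2.cvtColor(viewer.read_camera("wrist"),cv2.COLOR_RGB2BGR);cv2.imwrite("pics/w2.png",im)
i,f=K("wrist")
def proj(P):
    c=np.linalg.inv(T)@np.append(P,1); x,y,z=c[0],-c[1],-c[2]; t=np.arctan2(np.hypot(x,y),z);r=np.hypot(x,y); return np.array([i["cx"]+f*t*x/r,i["cy"]+f*t*y/r])
c=proj([.449,.335,.155]);print(c)
u,v=c.astype(int); w=60
crop=im[max(0,v-w):v+w,u-w:u+w]; print(u-w,max(0,v-w))
g=cv2.cvtColor(crop,cv2.COLOR_BGR2GRAY)
m=((g<45)*255).astype(np.uint8);k=np.ones((3,3));m=cv2.morphologyEx(cv2.morphologyEx(m,cv2.MORPH_OPEN,k),cv2.MORPH_CLOSE,k)
for q in cv2.findContours(m,0,2)[0]:
    if cv2.contourArea(q)>100: print(cv2.contourArea(q),cv2.minAreaRect(q))
print(np.hypot(*(proj([.449,.335,.155])-proj([.449,.345,.155])))*100,"px/m")
cv2.imwrite("pics/c4.png",cv2.resize(np.vstack([crop]),None,fx=5,fy=5,interpolation=cv2.INTER_CUBIC))
E
```

```text
time: 3.08
tool_pos: [0.5233, 0.3445, 0.2716]
tool_rot: [-3.141, 0.0, -3.004]
force: [-0.1, 0.1, 0.7]
opening: 0.0848
finger_force: 0.0
[260.06144658 100.62943296]
200 40
714.5 ((59.29066467285156, 62.455020904541016), (27.882352828979492, 31.47058868408203), 28.07248878479004)
1169.0414126198407 px/m
```

View pics/c4.png

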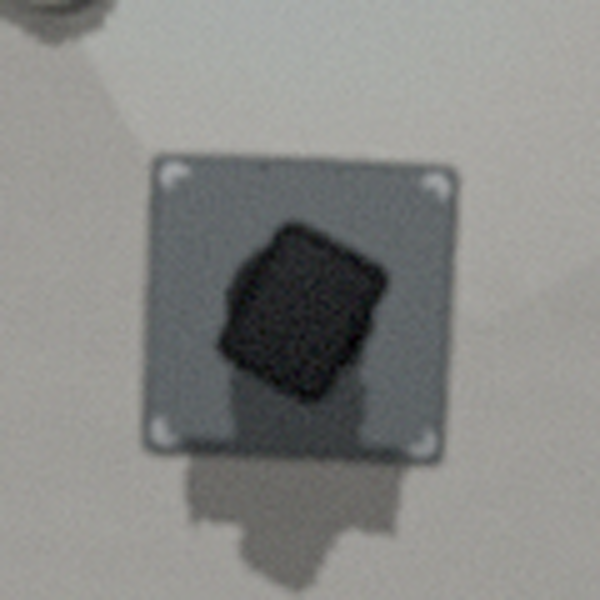

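The handle-top corners in the crop are (292,222), (388,278), (312,403) and (220,348). The long side is the driver's x. I'll convert these and the foot corners to world coordinates.

Run:
```python
from h import *
T=np.load("T2.npy")
p=lambda u,v,z:plane("wrist",u/5+200,v/5+40,z,T)[:2]
C=[p(*q,.155) for q in [(292,222),(388,278),(312,403),(220,348)]]
c=sum(C)/4; d=(C[3]-C[0]+C[2]-C[1])/2
print("centre",c,"long",np.hypot(*d),"yaw",np.arctan2(d[1],d[0]),"short",np.hypot(*(C[1]-C[0])))
F=[p(*q,.006) for q in [(152,155),(458,163),(442,463),(145,452)]]
print("foot",sum(F)/4,[np.hypot(*(F[k]-F[k-1])).round(4) for k in range(4)], np.arctan2(*(F[3]-F[0])[::-1]),np.arctan2(*(F[2]-F[1])[::-1]),np.arctan2(*(F[1]-F[0])[::-1])-np.pi/2)
```

```text
centre [0.45055087 0.33567465] long 0.025224073203667628 yaw -0.3870804895127325 short 0.019012319367386635
foot [0.45021069 0.33587017] [np.float64(0.0818), np.float64(0.0823), np.float64(0.0829), np.float64(0.0816)] 0.10545147240558292 0.0967799733789102 0.11405019186317267
```

```bash
echo '0.073,0.001,0.03,0,0,0.524
0.073,0.001,0.03,0,0,0.524
0.073,0.001,0.03,0,0,0.524
0.073,0.001,0.17,0,0,0.524
0.073,0.001,0.17,0,0,0.524
0.073,0.001,0.17,0,0,0.524
0.073,0.001,0.17,0,0,0.524' | python3 nudge.py .085 && echo '0,0,0,0,0,0
0,0,0,0,0,0
0,0,0,0,0,0
0,0,0,0,0,0
0,0,0,0,0,0
0,0,0,0,0,0' | python3 nudge.py 0 80
```

```text
time: 4.0
tool_pos: [0.4514, 0.3358, 0.1025]
tool_rot: [3.141, 0.0, 2.757]
force: [-0.0, -0.2, 1.0]
opening: 0.0852
finger_force: 0.0
time: 4.75
tool_pos: [0.4511, 0.3359, 0.102]
tool_rot: [3.141, 0.001, 2.758]
force: [-0.7, -2.6, 10.8]
opening: 0.0213
finger_force: 78.4
```

Firm grip, and the 21 mm opening matches the handle. I'll lift and take the camera over the housing.

```bash
echo '0,0,-0.05,0,0,0
0,0,-0.09,0,0,0
0,0,-0.13,0,0,0
-0.206,-0.252,-0.13,0,0,0.858
-0.206,-0.252,-0.13,0,0,0.858
-0.206,-0.252,-0.13,0,0,0.858
-0.206,-0.252,-0.13,0,0,0.858
-0.206,-0.252,-0.13,0,0,0.858
-0.206,-0.252,-0.13,0,0,0.858
-0.206,-0.252,-0.13,0,0,0.858
-0.206,-0.252,-0.13,0,0,0.858' | python3 nudge.py
python3 - <<'E'
from h import *
s=arm.observe();T=wristT(s);np.save("T3.npy",T);print(s["joint_pos"].round(2))
im=cv2.cvtColor(viewer.read_camera("wrist"),cv2.COLOR_RGB2BGR);cv2.imwrite("pics/w3.png",im)
cv2.imwrite("pics/w3b.png",cv2.resize(im,None,fx=1.56,fy=1.56,interpolation=cv2.INTER_CUBIC))
E
```

```text
time: 6.12
tool_pos: [0.5473, 0.0267, 0.2315]
tool_rot: [3.141, -0.001, 1.902]
force: [-0.4, -0.1, -0.9]
opening: 0.0214
finger_force: 78.2
[ 0.13  0.69 -0.46  1.58  0.35  0.95 -0.11]
```

View pics/w3b.png

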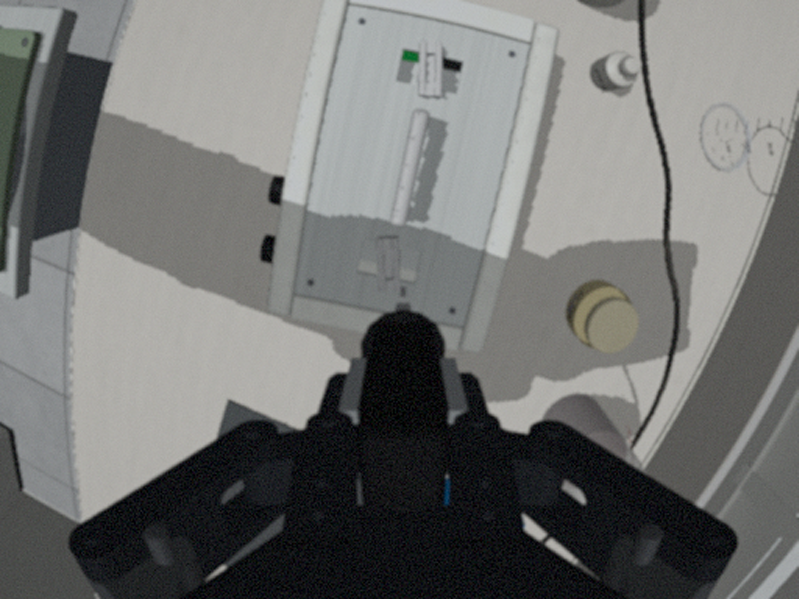

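At 1.56x, the panel screws are at (361,20), (512,54), (452,310) and (310,282). The left cam is around (430,70), the right cam around (388,260), and the blade near (404,295). I'll crop both cams together in one picture.

Run:
```python
from h import *
T=np.load("T3.npy");im=cv2.imread("pics/w3.png")
p=lambda u,v,z:plane("wrist",u/1.56,v/1.56,z,T)[:2]
S=[p(*q,.07) for q in [(361,20),(512,54),(452,310),(310,282)]]
print("screws",np.round(S,4),"mid",sum(S)/4)
y=(S[0]+S[1]-S[2]-S[3]);x=(S[1]+S[2]-S[0]-S[3]);print("yaw",np.arctan2(-y[0],y[1]),np.arctan2(x[1],x[0]))
B=[p(*q,.107) for q in [(420,112),(398,222)]];d=B[0]-B[1];print("bar",sum(B)/2,np.hypot(*d),np.arctan2(-d[0],d[1]))
f=lambda x0,y0:cv2.convertScaleAbs(cv2.resize(im[y0:y0+50,x0:x0+50],None,fx=8,fy=8,interpolation=cv2.INTER_CUBIC),alpha=1)
a,b=f(250,20),f(225,145)
b=cv2.normalize(b,None,0,255,cv2.NORM_MINMAX);a=cv2.normalize(a,None,0,255,cv2.NORM_MINMAX)
cv2.imwrite("pics/c5.png",np.hstack([a,b]))
```

```text
screws [[ 0.4673  0.1753]
 [ 0.567   0.1872]
 [ 0.5891  0.0096]
 [ 0.49   -0.0032]] mid [0.52834486 0.09221737]
yaw 0.12497469837880222 0.1232718418548632
bar [0.52811868 0.09226776] 0.06462112618937507 0.13865616296302316
```

View pics/c5.png

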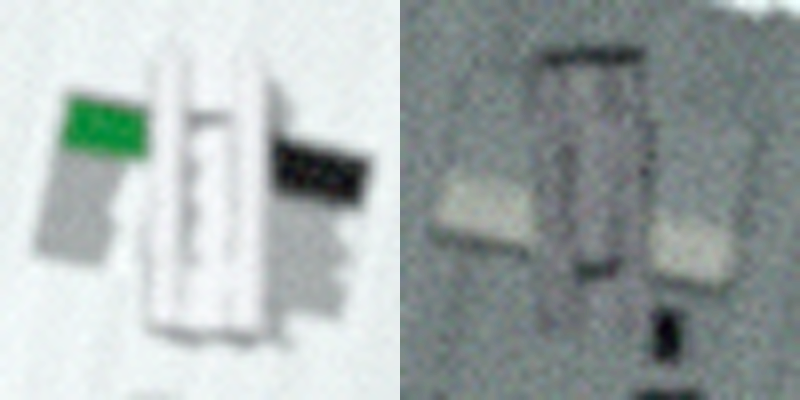

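The left cam's bar runs from (210,68) to (210,330). The right cam's bar runs from (590,58) to (597,328). Both lie nearly along the image vertical.

Run:
```python
from h import *
T=np.load("T3.npy")
def q(u,v,x0,y0,z=.0805): return plane("wrist",(u+.5)/8-.5+x0,(v+.5)/8-.5+y0,z,T)[:2]
for n,x0,y0,P,E in [("L",250,20,(210,68),(210,330)),("R",225,145,(190,58),(197,328))]:
    a,b=q(*P,x0,y0),q(*E,x0,y0);d=a-b;print(n,(a+b)/2,np.hypot(*d),np.arctan2(d[1],d[0]))
# blade tip seen at full crop (668,360)->tip lower end; 1.56 img
s=arm.observe();print(s["tool_pos"],s["tool_rot"])
for z in(.135,.1395,.145): print(z,q(265,350,225,145,z),q(265,310,225,145,z))
```

```text
L [0.52070005 0.15529264] 0.033434487091294304 1.9013493116219684
R [0.53624277 0.02886246] 0.035068966183397686 1.920167590171627
[0.54729866 0.0266249  0.23145996] [ 3.14131722e+00 -6.58669303e-04  1.90233579e+00]
0.135 [0.54610829 0.02820877] [0.54469189 0.03232205]
0.1395 [0.54566765 0.0295107 ] [0.54427806 0.03354614]
0.145 [0.5451291  0.03110194] [0.54377227 0.03504225]
```

The cam centres agree with the geometry to within about 1 mm: R (0.5363,0.0285) and L (0.5205,0.156), with slot yaw about 1.91. The blade is on the TCP axis. Inserting into the right cam.

```bash
echo '0.005,-0.01,0.02,0,0,-0.015
0.005,-0.01,0.05,0,0,-0.015
0.005,-0.01,0.055,0,0,-0.015
0.005,-0.01,0.059,0,0,-0.015
0.005,-0.01,0.062,0,0,-0.015
0.005,-0.01,0.0635,0,0,-0.015
0.005,-0.01,0.0635,0,0,-0.015' | python3 nudge.py && python3 -c "
from h import *
s=arm.observe();print(s['force'],s['ft_torque'],s['joint_pos'].round(2))"
```

```text
time: 7.05
tool_pos: [0.5365, 0.0265, 0.168]
tool_rot: [3.141, -0.0, 1.915]
force: [0.1, -0.0, -0.7]
opening: 0.0209
finger_force: 78.2
[ 0.11010259 -0.01925815 -0.66911847] [ 0.0156455  -0.01245546 -0.00181392] [ 0.11  0.76 -0.42  1.7   0.41  0.77 -0.16]
```

```bash
echo '0.0016,0.0005,0.0005,0,0,0
0.0016,0.0005,0.0005,0,0,-0.15
0.0016,0.0005,0.0005,0,0,-0.3
0.0016,0.0005,0.0005,0,0,-0.45
0.0016,0.0005,0.0005,0,0,-0.6
0.0016,0.0005,0.0005,0,0,-0.6' | python3 nudge.py && python3 -c "
from h import *
s=arm.observe();print(s['force'],s['ft_torque'])"
```

```text
time: 7.8
tool_pos: [0.5366, 0.0284, 0.1674]
tool_rot: [3.141, -0.0, 2.514]
force: [1.4, 1.3, 0.2]
opening: 0.0212
finger_force: 78.3
[1.40132406 1.2613497  0.19395961] [ 0.57170997 -0.2153931  -0.04316831]
```

```bash
echo '0,0,0,0,0,-0.15
0,0,0,0,0,-0.3
0,0,0,0,0,-0.45
0,0,0,0,0,-0.6
0,0,0,0,0,-0.75
0,0,0,0,0,-0.85
0,0,0,0,0,-0.85' | python3 nudge.py && python3 -c "
from h import *
s=arm.observe();print(s['force'],s['ft_torque'])"; echo '0,0,0,0,0,-0.05
0,0,0,0,0,-0.1
0,0,0,0,0,-0.1' | python3 nudge.py && python3 -c "
from h import *
s=arm.observe();print(s['force'],s['ft_torque'])"
```

```text
time: 8.68
tool_pos: [0.5364, 0.0285, 0.1673]
tool_rot: [3.141, 0.0, -2.922]
force: [-0.4, 2.2, 1.4]
opening: 0.0211
finger_force: 78.5
[-0.39208438  2.23147394  1.39936775] [ 0.87554167  0.01503093 -0.10839502]
time: 9.05
tool_pos: [0.5364, 0.0285, 0.1674]
tool_rot: [3.141, 0.0, -2.822]
force: [-0.6, 3.4, 0.8]
opening: 0.0209
finger_force: 78.4
[-0.62681818  3.37711928  0.75377001] [ 1.05604398  0.07059918 -0.07803943]
```

```bash
for k in 1; do echo '0,0,0,0,0,-0.04
0,0,0,0,0,-0.07
0,0,0,0,0,-0.07' | python3 nudge.py && python3 -c "
from h import *
s=arm.observe();print(s['force'],s['ft_torque'])"; done
```

```text
time: 9.43
tool_pos: [0.5364, 0.0283, 0.1674]
tool_rot: [3.141, 0.0, -2.748]
force: [-0.6, 4.3, 1.8]
opening: 0.0218
finger_force: 78.4
[-0.58575452  4.33195903  1.76668528] [ 1.39817474  0.20317138 -0.05740076]
```

```bash
echo '0,0,0,0,0,-0.04
0,0,0,0,0,-0.08
0,0,0,0,0,-0.08' | python3 nudge.py && python3 -c "
from h import *
s=arm.observe();print(s['force'],s['ft_torque'],s['joint_pos'].round(2))
T=wristT(s);np.save('T4.npy',T)
im=cv2.cvtColor(viewer.read_camera('wrist'),cv2.COLOR_RGB2BGR);cv2.imwrite('pics/w4.png',im)
a=im[20:320,90:420]
cv2.imwrite('pics/c6.png',cv2.resize(a,None,fx=2,fy=2,interpolation=cv2.INTER_CUBIC))"
```

```text
time: 9.8
tool_pos: [0.5364, 0.0283, 0.1673]
tool_rot: [3.141, 0.0, -2.666]
force: [-0.9, 6.3, 1.2]
opening: 0.0211
finger_force: 78.6
[-0.90747042  6.34915996  1.2286706 ] [ 1.61263006  0.32366493 -0.12513484] [ 0.33  0.87 -0.89  1.69  0.79  0.98  1.19]
```

View pics/c6.png

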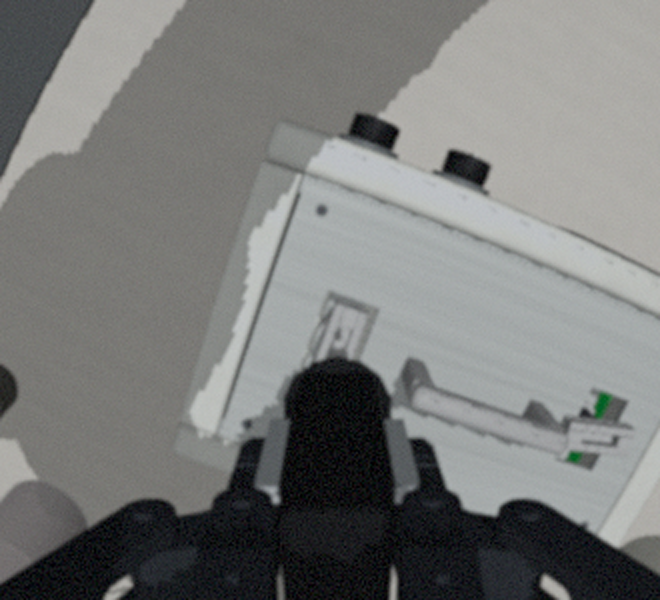

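The picture shows the right cam lying along its opening at (345,330), parallel to the panel edge, with torque rising to 0.125 N m, so the stop is reached. I'll back off within the slot play, lift, and go over to the left cam.

```bash
echo '0,0,0,0,0,0.13
0,0,0,0,0,0.26
0,0,-0.01,0,0,0.26
0,0,-0.05,0,0,0.26
-0.0446,0.1212,-0.05,0,0,1.667
-0.0446,0.1212,-0.05,0,0,1.667
-0.0446,0.1212,-0.05,0,0,1.667
-0.0446,0.1212,-0.05,0,0,1.667
-0.0446,0.1212,-0.05,0,0,1.667
-0.0446,0.1212,-0.05,0,0,1.667
-0.0446,0.1212,-0.05,0,0,1.667
-0.0446,0.1212,-0.05,0,0,1.667
-0.0446,0.1212,-0.05,0,0,1.667' | python3 nudge.py
python3 - <<'E'
from h import *
s=arm.observe();print(s["joint_pos"].round(2),s["ft_torque"])
T=wristT(s);np.save('T5.npy',T)
im=cv2.cvtColor(viewer.read_camera('wrist'),cv2.COLOR_RGB2BGR);cv2.imwrite('pics/w5.png',im)
# sharp predicted slot & blade pixels
i,f=K("wrist")
def proj(P):
    c=np.linalg.inv(T)@np.append(P,1); x,y,z=c[0],-c[1],-c[2]; t=np.arctan2(np.hypot(x,y),z);r=np.hypot(x,y); return np.array([i["cx"]+f*t*x/r,i["cy"]+f*t*y/r])
print(proj([.5206,.1565,.0805]),proj([.5206-.0325*18e-3,.1565+.946*.018,.0805]))
E
```

```text
time: 11.48
tool_pos: [0.5208, 0.1562, 0.2177]
tool_rot: [-3.141, 0.0, 1.952]
force: [-1.2, -0.4, -0.2]
opening: 0.0214
finger_force: 78.5
[-0.11  0.7  -0.45  1.61  0.37  0.91 -0.32] [0.00246551 0.01752717 0.01322528]
[258.44329505 177.29614316] [264.51483357 161.11564694]
```

```bash
echo '0,0,0.035,0,0,0
0,0,0.041,0,0,0
0,0,0.045,0,0,0
0,0,0.048,0,0,0
0,0,0.05,0,0,0
0,0,0.05,0,0,0' | python3 nudge.py && python3 -c "
from h import *
s=arm.observe();print(s['force'],s['ft_torque'])"
```

```text
time: 12.28
tool_pos: [0.5209, 0.1564, 0.1675]
tool_rot: [3.141, -0.0, 1.948]
force: [-0.5, 0.7, -1.0]
opening: 0.0214
finger_force: 78.4
[-0.47715527  0.7109871  -0.99883368] [ 0.01217698  0.01190165 -0.0359377 ]
```

```bash
echo '0,0,0,0,0,-0.15
0,0,0,0,0,-0.3
0,0,0,0,0,-0.45
0,0,0,0,0,-0.6
0,0,0,0,0,-0.75
0,0,0,0,0,-0.9
0,0,0,0,0,-1.05
0,0,0,0,0,-1.2
0,0,0,0,0,-1.35
0,0,0,0,0,-1.45
0,0,0,0,0,-1.5
0,0,0,0,0,-1.5' | python3 nudge.py && python3 -c "
from h import *
s=arm.observe();print(s['force'],s['ft_torque'])"; echo '0,0,0,0,0,-0.04
0,0,0,0,0,-0.08
0,0,0,0,0,-0.12
0,0,0,0,0,-0.12' | python3 nudge.py && python3 -c "
from h import *
s=arm.observe();print(s['force'],s['ft_torque'])"
```

```text
time: 13.78
tool_pos: [0.5212, 0.1571, 0.1677]
tool_rot: [3.14, 0.001, -2.835]
force: [1.4, 4.9, -0.4]
opening: 0.0212
finger_force: 78.4
[ 1.38444856  4.94813432 -0.42068827] [ 1.69462239 -0.44143843 -0.09313792]
time: 14.28
tool_pos: [0.5211, 0.1572, 0.1677]
tool_rot: [3.14, 0.002, -2.716]
force: [1.9, 5.4, -0.7]
opening: 0.0211
finger_force: 78.4
[ 1.93664093  5.43862127 -0.7160241 ] [ 1.74592104 -0.42765841 -0.12184204]
```

```bash
echo '0,0,0,0,0,-0.03
0,0,0,0,0,-0.06
0,0,0,0,0,-0.06' | python3 nudge.py && python3 -c "
from h import *
s=arm.observe();print(s['force'],s['ft_torque'])"
```

```text
time: 14.65
tool_pos: [0.5211, 0.1573, 0.1677]
tool_rot: [3.14, 0.002, -2.656]
force: [1.1, 5.7, -0.7]
opening: 0.0211
finger_force: 78.3
[ 1.08720417  5.69955664 -0.69797172] [ 1.89541794 -0.39923578 -0.10665001]
```

```bash
echo '0,0,0,0,0,0.13
0,0,0,0,0,0.26
0,0,-0.01,0,0,0.26
0,0,-0.06,0,0,0.26
0.0055,0.054,-0.1,0,0,0.35
0.0055,0.054,-0.1,0,0,0.35
0.0055,0.054,-0.1,0,0,0.35' | python3 nudge.py
python3 - <<'E'
from h import *
s=arm.observe();T=wristT(s);np.save('T6.npy',T)
im=cv2.cvtColor(viewer.read_camera('wrist'),cv2.COLOR_RGB2BGR);cv2.imwrite('pics/w6.png',im)
i,f=K("wrist")
def proj(P):
    c=np.linalg.inv(T)@np.append(P,1); x,y,z=c[0],-c[1],-c[2]; t=np.arctan2(np.hypot(x,y),z);r=np.hypot(x,y); return np.array([i["cx"]+f*t*x/r,i["cy"]+f*t*y/r])
out=[]
for P in ([.5207,.1567,.0805],[.5364,.0285,.0805]):
    c=proj(P);u,v=c.astype(int);print(u-25,v-25)
    a=cv2.resize(im[v-25:v+25,u-25:u+25],None,fx=8,fy=8,interpolation=cv2.INTER_CUBIC);out.append(cv2.normalize(a,None,0,255,cv2.NORM_MINMAX))
cv2.imwrite("pics/c7.png",np.hstack(out))
E
```

```text
time: 15.52
tool_pos: [0.4908, 0.2011, 0.2676]
tool_rot: [-3.141, 0.0, -3.003]
force: [1.3, 0.3, -2.2]
opening: 0.021
finger_force: 78.7
192 162
91 160
```

View pics/c7.png

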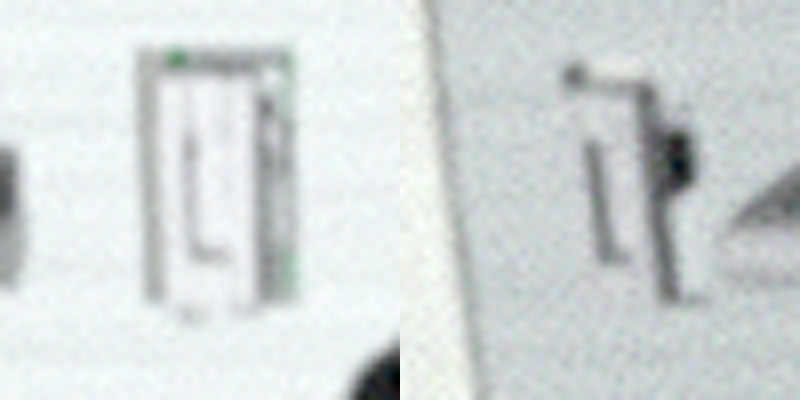

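Both cams now lie parallel to their openings: left slot (190,150)→(200,255), right slot (590,140)→(610,255). Now the driver goes back to the stand.

```bash
echo '0.021,0.139,0,0,0,0.522
0.021,0.139,0,0,0,0.522
0.021,0.139,0,0,0,0.522
0.021,0.139,0.05,0,0,0.522
0.021,0.139,0.085,0,0,0.522
0.021,0.139,0.095,0,0,0.522
0.021,0.139,0.105,0,0,0.522
0.021,0.139,0.115,0,0,0.522
0.021,0.139,0.115,0,0,0.522' | python3 nudge.py
```

```text
time: 16.7
tool_pos: [0.4511, 0.3363, 0.1522]
tool_rot: [-3.141, -0.0, 2.756]
force: [0.6, 1.0, -1.3]
opening: 0.0209
finger_force: 78.8
```

Inside the hole by 15 mm, with no contact force. Continuing down.

```bash
echo '0,0,0.02,0,0,0
0,0,0.035,0,0,0
0,0,0.045,0,0,0
0,0,0.049,0,0,0
0,0,0.05,0,0,0
0,0,0.05,0,0,0' | python3 nudge.py
```

```text
time: 17.45
tool_pos: [0.4512, 0.3365, 0.1027]
tool_rot: [3.141, 0.0, 2.756]
force: [1.1, -0.3, -0.6]
opening: 0.0209
finger_force: 78.8
```

```bash
echo '0,0,0.001,0,0,0
0,0,0.0015,0,0,0
0,0,0.0015,0,0,0' | python3 nudge.py && echo '0,0,0,0,0,0
0,0,0,0,0,0
0,0,0,0,0,0
0,0,0,0,0,0
0,0,0,0,0,0' | python3 nudge.py .085 && echo '0,0,-0.05,0,0,0
0,0,-0.11,0,0,0
0,0,-0.17,0,0,0
0,0,-0.17,0,0,0' | python3 nudge.py
```

```text
time: 17.82
tool_pos: [0.4513, 0.3366, 0.102]
tool_rot: [3.141, 0.001, 2.756]
force: [-3.0, -3.6, 19.6]
opening: 0.0215
finger_force: 81.5
time: 18.45
tool_pos: [0.4511, 0.3364, 0.1008]
tool_rot: [3.142, -0.0, 2.756]
force: [-0.1, -0.4, 0.4]
opening: 0.0851
finger_force: 0.0
time: 18.95
tool_pos: [0.4517, 0.3374, 0.2746]
tool_rot: [3.136, 0.003, 2.755]
force: [0.3, 0.1, -1.5]
opening: 0.0847
finger_force: 0.0
```

Run:
```python
from h import *
im=cv2.cvtColor(viewer.read_camera("top"),cv2.COLOR_RGB2BGR);cv2.imwrite("pics/top1.png",im)
for name,img in(("now",im),("start",cv2.imread("pics/top0.png"))):
  g=cv2.GaussianBlur(cv2.cvtColor(img,cv2.COLOR_BGR2GRAY),(3,3),0)
  print(name,[int(g[v,u]) for u,v in [(330,200),(360,190),(380,230),(390,200),(320,240),(430,230),(360,270)]])
  for th in(75,90):
    m=((g<th)*255).astype(np.uint8)
    m=cv2.morphologyEx(m,cv2.MORPH_OPEN,np.ones((5,5)))
    m[:,:300]=0;m[:174]=0;m[265:]=0;m[:,425:]=0
    cs=[c for c in cv2.findContours(m,0,2)[0] if cv2.contourArea(c)>2000]
    for c in cs:
        r=cv2.minAreaRect(c);print(th,cv2.contourArea(c),r)
        C=cv2.boxPoints(r);W=[plane("top",*q,.003)[:2] for q in C];print("  mid",sum(W)/4,np.round(W,3).tolist())
```

```text
now [75, 73, 74, 75, 80, 174, 173]
90 5186.5 ((359.8730773925781, 213.77664184570312), (86.35142517089844, 63.5523681640625), 4.085616588592529)
  mid [ 0.52161434 -0.30521731] [[0.437, -0.164], [0.63, -0.187], [0.605, -0.45], [0.414, -0.42]]
start [69, 66, 49, 68, 74, 104, 102]
75 5234.5 ((360.4314880371094, 214.45938110351562), (87.13513946533203, 64.26483917236328), 4.085616588592529)
  mid [ 0.51953731 -0.30676582] [[0.434, -0.164], [0.629, -0.188], [0.604, -0.453], [0.411, -0.422]]
90 5411.5 ((360.1609191894531, 214.3758087158203), (88.67015838623047, 65.78119659423828), 4.332313537597656)
  mid [ 0.51987419 -0.30596091] [[0.433, -0.16], [0.633, -0.185], [0.606, -0.455], [0.408, -0.423]]
```

Mat centre is about (0.521,-0.306) with yaw about -0.10, and its size matches. Going to the panel handle.

```bash
echo '-0.163,-0.198,0,0,0,1.06
-0.163,-0.198,0,0,0,1.06
-0.163,-0.198,0,0,0,1.06
-0.163,-0.198,0,0,0,1.06
-0.163,-0.198,0.05,0,0,1.06
-0.163,-0.198,0.13,0,0,1.06
-0.163,-0.198,0.13,0,0,1.06
-0.163,-0.198,0.13,0,0,1.06' | python3 nudge.py .085; python3 -c "
from h import *
s=arm.observe();T=wristT(s)
im=viewer.read_camera('wrist');cv2.imwrite('pics/w7.png',im[:,:,::-1])
i,f=K('wrist')
def proj(P):
    c=np.linalg.inv(T)@np.append(P,1); x,y,z=c[0],-c[1],-c[2]; t=np.arctan2(np.hypot(x,y),z);r=np.hypot(x,y); return np.array([i['cx']+f*t*x/r,i['cy']+f*t*y/r])
c=proj([.5283,.0922,.107]);e=proj([.5283-.0332*.0+.005*.99,.0922+.0006,.107]);print(c,e)
g=cv2.cvtColor(im,cv2.COLOR_RGB2GRAY);u,v=c.round().astype(int)
for dv in(-6,0,6):print(g[v+dv,u-26:u+27].tolist())"
```

```text
time: 20.0
tool_pos: [0.5266, 0.0915, 0.1391]
tool_rot: [-3.138, 0.0, 1.696]
force: [0.7, 0.1, 1.2]
opening: 0.085
finger_force: 0.0
[261.16249986 219.86706797] [269.03505567 219.90647551]
[99, 104, 99, 101, 101, 102, 100, 96, 97, 97, 100, 104, 100, 104, 98, 101, 101, 101, 91, 84, 81, 86, 91, 95, 95, 94, 98, 100, 101, 100, 98, 96, 89, 83, 89, 99, 103, 102, 102, 100, 103, 102, 98, 104, 95, 101, 101, 104, 100, 98, 103, 99, 103]
[100, 106, 101, 103, 102, 99, 97, 96, 100, 102, 104, 104, 95, 104, 100, 96, 98, 98, 92, 85, 79, 87, 90, 91, 95, 98, 96, 97, 99, 99, 100, 95, 89, 87, 91, 96, 103, 102, 97, 103, 100, 104, 101, 103, 103, 98, 101, 104, 100, 99, 101, 105, 106]
[99, 101, 100, 102, 102, 100, 102, 91, 98, 98, 103, 100, 100, 103, 100, 98, 101, 97, 91, 81, 86, 80, 87, 92, 97, 99, 97, 101, 93, 101, 100, 94, 88, 81, 91, 99, 99, 99, 101, 102, 103, 102, 103, 101, 100, 102, 101, 96, 101, 103, 100, 99, 101]
```

The bar is centred on the prediction. Descending and gripping.

```bash
echo '0.0005,0.0016,0.03,0,0,0
0.0005,0.0016,0.052,0,0,0
0.0005,0.0016,0.053,0,0,0
0.0005,0.0016,0.053,0,0,0' | python3 nudge.py && echo '0,0,0,0,0,0
0,0,0,0,0,0
0,0,0,0,0,0
0,0,0,0,0,0
0,0,0,0,0,0
0,0,0,0,0,0' | python3 nudge.py 0 60
```

```text
time: 20.55
tool_pos: [0.5296, 0.0924, 0.089]
tool_rot: [3.14, -0.0, 1.696]
force: [-0.1, -0.6, 0.2]
opening: 0.0851
finger_force: 0.0
time: 21.3
tool_pos: [0.5292, 0.0923, 0.088]
tool_rot: [3.141, -0.0, 1.696]
force: [-1.8, -0.6, 5.0]
opening: 0.0086
finger_force: 59.1
```

```bash
echo '0,0,-0.004,0,0,0
0,0,-0.008,0,0,0
0,0,-0.015,0,0,0
0,0,-0.025,0,0,0
0,0,-0.025,0,0,0' | python3 nudge.py && echo '0,0,-0.03,0,0,0
0,0,-0.06,0,0,0
0,0,-0.06,0,0,0' | python3 nudge.py
```

```text
time: 21.92
tool_pos: [0.5295, 0.0924, 0.1137]
tool_rot: [3.14, -0.0, 1.696]
force: [-0.1, 0.9, -1.2]
opening: 0.0089
finger_force: 58.7
time: 22.3
tool_pos: [0.5298, 0.0924, 0.1743]
tool_rot: [3.139, -0.0, 1.695]
force: [0.0, 0.0, -1.8]
opening: 0.0086
finger_force: 58.8
```

```bash
echo '-0.13,-0.02,0,0,0,0.08
-0.13,-0.02,0,0,0,0.08
-0.13,-0.02,0,0,0,0.08
-0.26,-0.038,0,0,0,0.15
-0.26,-0.038,0,0,0,0.15
-0.26,-0.038,0,0,0,0.15
-0.394,-0.058,0,0,0,0.224
-0.394,-0.058,0,0,0,0.224
-0.394,-0.058,0,0,0,0.224
-0.394,-0.058,0.04,0,0,0.224
-0.394,-0.058,0.08,0,0,0.224
-0.394,-0.058,0.12,0,0,0.224
-0.394,-0.058,0.12,0,0,0.224' | python3 nudge.py && python3 -c "
from h import *
s=arm.observe();T=wristT(s);np.save('T8.npy',T);print(s['joint_pos'].round(2))
im=viewer.read_camera('wrist');cv2.imwrite('pics/w8.png',im[:,:,::-1])
g=cv2.GaussianBlur(cv2.cvtColor(im,cv2.COLOR_RGB2GRAY),(3,3),0)
for v in range(0,60,6):print(v,g[v,10:500:14].tolist())"
```

```text
time: 23.92
tool_pos: [0.5199, -0.3037, 0.0504]
tool_rot: [-3.137, -0.002, 1.474]
force: [-0.8, 0.5, -0.6]
opening: 0.0084
finger_force: 58.9
[ 0.64  1.01 -0.34  1.53  0.46  0.69 -0.01]
0 [130, 129, 131, 132, 131, 134, 133, 133, 133, 136, 135, 135, 136, 134, 136, 135, 136, 136, 137, 138, 135, 137, 136, 135, 134, 189, 190, 189, 190, 191, 189, 187, 146, 178, 184]
6 [129, 131, 131, 132, 133, 134, 134, 134, 136, 137, 134, 136, 135, 135, 137, 134, 134, 135, 137, 137, 136, 136, 137, 136, 135, 150, 191, 189, 190, 191, 190, 188, 188, 187, 186]
12 [130, 132, 132, 132, 132, 135, 135, 133, 135, 137, 135, 137, 135, 136, 137, 137, 136, 136, 136, 139, 138, 137, 137, 136, 136, 135, 177, 190, 190, 189, 189, 189, 189, 134, 130]
18 [130, 131, 134, 133, 133, 135, 134, 135, 135, 137, 136, 136, 137, 137, 138, 127, 120, 110, 108, 116, 125, 134, 139, 137, 136, 136, 135, 186, 190, 191, 189, 190, 75, 58, 198]
24 [131, 132, 134, 134, 134, 135, 136, 136, 136, 136, 132, 98, 61, 56, 57, 58, 54, 57, 55, 55, 55, 55, 55, 55, 71, 117, 136, 137, 191, 190, 189, 99, 59, 57, 201]
30 [131, 133, 135, 134, 134, 136, 134, 135, 95, 56, 56, 55, 58, 58, 57, 56, 56, 56, 56, 57, 58, 57, 55, 56, 56, 56, 57, 67, 124, 191, 191, 104, 58, 57, 165]
36 [133, 133, 134, 133, 133, 135, 135, 135, 54, 55, 55, 56, 56, 56, 57, 55, 55, 57, 56, 55, 53, 56, 57, 57, 55, 56, 56, 56, 56, 170, 191, 85, 59, 58, 202]
42 [133, 135, 135, 134, 134, 137, 137, 135, 56, 56, 57, 55, 56, 56, 57, 57, 56, 56, 56, 56, 57, 59, 56, 56, 57, 56, 56, 54, 54, 137, 191, 94, 58, 60, 183]
48 [133, 135, 134, 133, 136, 138, 136, 136, 56, 55, 57, 56, 58, 58, 58, 57, 57, 56, 57, 57, 57, 55, 56, 56, 57, 55, 57, 56, 57, 138, 137, 99, 58, 58, 194]
54 [132, 135, 136, 134, 135, 138, 136, 136, 56, 57, 56, 56, 57, 70, 93, 111, 124, 127, 123, 124, 118, 99, 79, 62, 56, 58, 55, 57, 57, 139, 136, 93, 59, 58, 194]
```

The mat's front edges are in this view; a numeric check of mat against panel before lowering.

Run:
```python
from h import *
T=np.load('T8.npy');g=cv2.cvtColor(cv2.imread('pics/w8.png'),cv2.COLOR_BGR2GRAY);g=cv2.GaussianBlur(g,(3,3),0)
p=lambda u,v,z=.003:plane("wrist",u,v,z,T)[:2]
L=np.array([p(np.where(g[v,60:425]<95)[0][0]+59.5,v) for v in range(38,100,4)])
Rr=np.array([p(np.where(g[v,60:425]<95)[0][-1]+60.5,v) for v in range(38,100,4)])
U=np.array([p(u,np.where(g[:60,u]<95)[0][0]-.5) for u in range(180,350,10)])
for n,A in(("L",L),("R",Rr),("U",U)):
    vx,vy,x,y=cv2.fitLine(A.astype(np.float32),cv2.DIST_HUBER,0,.01,.01).ravel();print(n,x,y,np.arctan2(vy,vx),np.ptp(A,0))
s=arm.observe()
for yaw in(-.1,):
    e=np.array([np.cos(yaw),np.sin(yaw)]);n=np.array([-e[1],e[0]])
    print("x side dists",np.median((L-s["tool_pos"][:2])@e),np.median((Rr-s["tool_pos"][:2])@e),"y",np.median((U-s["tool_pos"][:2])@n))
```

```text
L 0.43191144 -0.19296709 1.4882269 [0.00446415 0.04194117]
R 0.6286036 -0.21199153 1.4729228 [0.00447833 0.04195165]
U 0.52456594 -0.17590696 -0.09544332 [0.10179903 0.00975749]
x side dists -0.09977633340986058 0.0979285999356157 y 0.12835522768591076
```

The grip is centred on the mat to within 2 mm, with mat yaw -0.095. Lowering gently.

```bash
echo '0,0,0.01,0,0,0
0,0,0.017,0,0,0
0,0,0.022,0,0,0
0,0,0.024,0,0,0
0,0,0.025,0,0,0
0,0,0.0255,0,0,0
0,0,0.0255,0,0,0' | python3 nudge.py
```

```text
time: 24.85
tool_pos: [0.5207, -0.3059, 0.0274]
tool_rot: [3.142, -0.0, 1.472]
force: [-0.0, 1.6, -1.6]
opening: 0.0088
finger_force: 59.0
```

```bash
echo '0,0,0.001,0,0,0
0,0,0.002,0,0,0
0,0,0.002,0,0,0' | python3 nudge.py && echo '0,0,0.0005,0,0,0
0,0,0.001,0,0,0
0,0,0.001,0,0,0' | python3 nudge.py
```

```text
time: 25.22
tool_pos: [0.5206, -0.3058, 0.0252]
tool_rot: [-3.141, -0.0, 1.472]
force: [0.3, -0.8, -1.0]
opening: 0.0084
finger_force: 59.0
time: 25.6
tool_pos: [0.5207, -0.3059, 0.025]
tool_rot: [3.141, 0.0, 1.472]
force: [-5.0, 1.7, 14.6]
opening: 0.0083
finger_force: 60.9
```

Contact at the expected height. Releasing, retreating straight up, and moving clear.

```bash
echo '0,0,0,0,0,0
0,0,0,0,0,0
0,0,0,0,0,0
0,0,0,0,0,0
0,0,0,0,0,0' | python3 nudge.py .085 && echo '0,0,-0.03,0,0,0
0,0,-0.09,0,0,0
0,0,-0.15,0,0,0
0,0,-0.22,0,0,0
0,0,-0.22,0,0,0
0,0,-0.22,0,0,0' | python3 nudge.py
python3 - <<'E'
from h import *
s=arm.observe();T=wristT(s);im=cv2.cvtColor(viewer.read_camera('wrist'),cv2.COLOR_RGB2BGR);cv2.imwrite('pics/w9.png',im)
im2=cv2.cvtColor(viewer.read_camera('top'),cv2.COLOR_RGB2BGR);cv2.imwrite('pics/top2.png',im2)
g=cv2.GaussianBlur(cv2.cvtColor(im,cv2.COLOR_BGR2GRAY),(3,3),0)
# panel = bright region inside the dark mat
m=((g>85)*255).astype(np.uint8);m=cv2.morphologyEx(m,cv2.MORPH_CLOSE,np.ones((9,9)))
i,f=K('wrist')
def proj(P):
    c=np.linalg.inv(T)@np.append(P,1); x,y,z=c[0],-c[1],-c[2]; t=np.arctan2(np.hypot(x,y),z);r=np.hypot(x,y); return np.array([i['cx']+f*t*x/r,i['cy']+f*t*y/r])
print(proj([.5207,-.3059,.007]))
for c in cv2.findContours(m,cv2.RETR_LIST,2)[0]:
    a=cv2.contourArea(c)
    if 2000<a<60000:
        C=cv2.boxPoints(cv2.minAreaRect(c)); W=[plane('wrist',*q,.007,T)[:2] for q in C];print(a,np.round(W,3).tolist(),(sum(W)/4).round(4),[np.hypot(*(W[k]-W[k-1])).round(3) for k in range(4)])
# bystanders + driver: change of top view around them vs start
a,b=[cv2.GaussianBlur(cv2.cvtColor(x,cv2.COLOR_BGR2GRAY),(3,3),0).astype(int) for x in(cv2.imread('pics/top0.png'),im2)]
for n,(u,v) in dict(driver=(137,240),pot=(150,182),weight=(184,171),jar=(247,148),stopper=(303,161)).items():
    d=abs(a-b)[v-14:v+14,u-14:u+14];print(n,d.mean().round(1),d.max())
E
```

```text
time: 26.22
tool_pos: [0.5207, -0.3058, 0.0242]
tool_rot: [-3.141, -0.0, 1.472]
force: [-0.6, -0.3, -0.4]
opening: 0.085
finger_force: 0.0
time: 26.98
tool_pos: [0.5206, -0.3059, 0.2442]
tool_rot: [-3.142, 0.0, 1.472]
force: [0.6, -0.4, -1.2]
opening: 0.0852
finger_force: 0.0
[258.15657413 157.64947453]
13624.5 [[0.47, -0.199], [0.589, -0.211], [0.576, -0.413], [0.443, -0.4]] [ 0.5198 -0.3061] [np.float64(0.203), np.float64(0.119), np.float64(0.203), np.float64(0.134)]
27443.0 [[0.393, -0.421], [0.434, -0.162], [0.631, -0.182], [0.62, -0.443]] [ 0.5194 -0.3019] [np.float64(0.229), np.float64(0.262), np.float64(0.198), np.float64(0.262)]
driver 2.1 22
pot 2.4 5
weight 2.3 5
jar 2.5 5
stopper 2.7 55
```

The panel lies centred on the mat, and the driver and bystanders match the starting picture. Handing in.

```bash
python3 -c "
from workcell import arm, viewer, workorder
print(workorder.close_job())"
```

```text
the job is handed in; nothing more can be done
None
```

I handed the job in at about 27 s: both cams turned to their stops, the driver is back in its stand, and the panel lies on the mat within about 2 mm of its centre; the bystanders look unmoved, and no verdict came back.

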